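# Slide a loaded board carrier over the step into the test station and press it home

## Robot

A 7-joint arm with a two-finger parallel gripper is mounted at the origin on a cart in front of the work surface, level with it; the furniture and walls round the work are solid. World frame = base frame: x ahead of the robot, y to its left, z up, the work surface at z = 0. Lengths are in m, angles in rad, forces in N, time in s.
With the tool pointing down it reaches from about 0.425 to 0.95 m from the base axis. Payload 16.7 kg.
Tool frame: the origin (TCP) lies at the very end of the fingers, on their centre line; the grasp point (between the pads) lies 19 mm behind it; x points along the fingers, y is the direction in which the jaws open and shut, and the axes are right-handed (so a half turn about x gives the same grasp; the last joint's range is limited). The gripper opens to 94 mm and grips with 3 to 60 N. Pads are 16 mm wide; open, the fingers measure 119 mm over their backs; the gripper's body (75 mm by 177 mm) begins 78 mm behind the grasp point.
Start: joints at [1.179, 0.426, 0.074, 1.606, -0.034, 1.111, -0.067], TCP at [0.162, -0.655, 0.205] pointing down, gripper open.
Joint ranges: [-2.85, 2.85], [-0.5, 2.14], [-1.23, 1.37], [0.21, 2.46], [-1.02, 4.16], [0.16, 2.05], [-2.73, 2.73]. Speed limits (rad/s): [1.89, 1.89, 2.39, 2.39, 3.01, 3.01, 3.01].

## Interface

Orientations are given as a rotation vector (axis times angle).
In Python, from workcell import ctrl, grip, planner, readout, capture, hand_in gives the robot as it stands. The module is installed in compiled form; this text tells all that it offers. Calls block until the motion is done:
- ctrl.reach(position, orientation): joint-space move of the TCP to a pose.
- ctrl.move_linear(position, ori=None, max_speed=0.15): straight line of the TCP; ori=None keeps the orientation; max_speed is the mean speed in m/s.
- ctrl.goto_joints(angles): joint-space move.
- grip(opening, strength=None): opening from 0.0 (shut) to 1.0 (fully open); strength is the grip in N (None keeps the last); returns when the fingers have stopped.
- ctrl.pause(seconds).
- planner.inverse_kinematics(position, orientation): joint angles nearest the present ones, or None.
- readout.sense(): the state.
- capture(name): name is "scene" or "top" or "wrist"; returns a dict with "pixels" (384x512x3 uint8, red, green, blue), "range_z" (384x512 float32, m along the optical axis (not along the pixel's ray), 0 where there is no reading), "fx", "fy", "cx", "cy" (pixels), "cam_to_world" (4x4, takes a point from camera to world coordinates); the wrist camera has in their place "T_tool_cam" (4x4, takes a point from camera to tool coordinates, whose origin is the TCP and whose axes are the tool frame's). Camera axes: x right, y up, looking along -z (the intrinsics and any distortion apply to the point x, -y, -z); pixel columns grow to the right and rows downward; lengths in m; the calibration is good to about 2 mm. The wrist camera is an equidistant fisheye: a pixel r from the principal point sees the ray r / f radians off the axis. A picture is of the moment at which its call begins: read the wrist's pose just before it.
A pose or a line that the arm cannot do raises ctrl.Unreachable and nothing moves.
- hand_in(): hands the job in, once; it reports no verdict.
The state is a dict: "time": time; "joint_positions": joint angles; "dq": joint speeds; "joint_efforts": joint torques, N m; "tool_pos": TCP position; "eef_rot": TCP orientation; "contact_force": force on the tool from outside, world axes, zero at the start; "wrist_torque": the same for the moment, N m; "gripper_width": opening from 0.0 (shut) to 1.0 (fully open).
Only numpy, scipy, OpenCV 4.12 (cv2) and the standard library are available. Lean on these libraries where they do the work, as an engineer would, in place of code of your own. Each camera call takes 0.05 s, during which the arm holds its last target.

## Task

Gently slide the loaded board carrier from the white loading shelf up over the step onto the deck of the grey test station and on between the rails until it stands against the depth stop under the bridge. Do not lift it clear: raise only its nose, set the nose on the deck while the tail still rests on the shelf, and keep both boards in their nests. Press it home against the stop with a steady push of about 10 N over what it takes to slide it, for a second and never more than 20 N, then let go and leave it there; leave the other things on the bench alone.

Things in the scene. Friction and masses are not known exactly. Their poses are not given: they have to be found in the camera images.
- station: Grey board test station, fixed. Origin on the bench top below the middle of the deck's entry edge; +x = sliding direction into the station, +y its left, +z up. Aluminium deck 150 mm wide, top 34 mm above the bench, from x = 0 to 228 mm. From x = 150 to 226 mm a bridge, 106 mm high over the bench, covers it with 44 mm of room above the deck.
- left_rail (a point): Near end of the left (datum) steel rail, at the deck: station x = 105 mm, y = +50.5 mm, its inner face. Rails run from there to under the bridge. Lips on both rails hold the carrier down: they reach in to y = +-44.5 mm, underside 10.8 mm above the deck. Ahead of both rails (x = 80 to 106 mm) flared lead-ins 14 mm high open by 9 mm to each side.
- right_rail (a point): Near end of the right rail, at the deck: station x = 105 mm, y = -53 mm, its inner face. A sprung brass bar in it (ramp at its entry) has its face at y = -48.5 mm when free, yields 4.5 mm and presses the carrier to the left rail with 2 to 3 N: the carrier's middle ends near y = +0.5 mm, and sliding it then takes 5 to 10 N.
- depth_stop: Knurled adjuster of the depth stop at the back; its origin and axes are the station's and do not show the setting. It carries a hard black pad 44 mm wide, 21 mm tall, on the middle line under the bridge; the pad's face is at station x = 160 to 178 mm, not reported: feel for it. A weak home pin (0.5 N) stands 4 mm proud of it, so the push rises sharply only at the pad.
- home_pin (a joint): Brass home pin in the face of the stop pad: 0 = free, standing 4 mm proud; about 0.004 (m) when the carrier's nose is against the pad.
- deck_edge (a point): Middle of the upper entry edge of the station's deck (the step). Same axes as the station.
- shelf_top (a point): Middle of the top face of the white loading shelf, 170 mm along x by 130 mm, fixed to the bench in line with the station; its front end is 5 mm short of the deck's edge and its top 3 to 8 mm lower than the deck. Same axes as the station.
- carrier_handle (a point): The carrier's handle: upright aluminium plate 14 mm thick along the carrier's x, 46 mm wide along y; its foot (30 x 52 mm) ends 12 mm and its top 52 mm above the carrier's underside. The point is its middle, 30 mm above the underside. +x points to the nose, +z up. Free for fingers above the foot: 35 mm ahead of it up to the nests, open behind. Pinch it from above across its 14 mm.
- carrier_nose (a point): Middle of the carrier's lower front edge, 110 mm ahead of the handle's middle. Here an aluminium bumper 60 mm wide goes up to 17 mm above the underside.
- carrier_tail (a point): Middle of the carrier's lower rear edge, 20 mm behind the handle's middle.
- carrier: The board carrier: loose dark plate 130 (x) x 100 (y) x 8 mm, square edges, 0.27 to 0.47 kg, with two nests (grey rims 4 mm high), a board in each. Origin at the middle of its underside, 45 mm ahead of the handle, 65 mm behind the nose; +x to the nose, +z up.
- pcb_1_mid (a point): Small green circuit board, 26 x 42 x 13 mm, loose in the carrier's left nest (67 mm ahead of the handle, 19 mm left); the point is 6 mm above its underside.
- pcb_2_mid (a point): The same kind of board in the right nest (67 mm ahead of the handle, 19 mm right).
- multimeter_mid (a point): Bystander: multimeter lying on its back, black, 140 x 75 x 41 mm; the point is its middle. Stands clear of the carrier's way.
- flux_bottle_mid (a point): Bystander: standing white squeeze bottle with a red spout, 51 mm across, 140 mm tall; the point is its middle. Stands clear of the carrier's way.
- solder_spool_mid (a point): Bystander: reel of solder wire with blue flanges, standing upright, 55 mm across, 47 mm tall; the point is its middle. Stands clear of the carrier's way.
- shelf: The same loading shelf; origin on the bench level line below its middle (31 mm below its top, sunk with the setting of its feet).
There are look-alikes about, which are no part of the job. Leave any pink look-alike of the part that bears pcb_2_mid alone.

How it is judged:
On the way, in this order (a step that is already met when the one before it is completed fails the run):
1. the carrier bridges the step: its nose end bears on the station's deck while its tail still rests on the shelf (x of carrier_nose in the frame of station above 0.01 m and contact force between carrier and station above 0.2 N and contact force between carrier and shelf above 0.2 N), for 0.15 s.
2. the carrier lies flat on the deck with its nose between the rails (x of carrier_nose in the frame of station above 0.12 m and z of carrier_nose in the frame of station below 0.0375 m and angle between carrier's own z axis and vertical below 0.05 rad and angle between the x axis of carrier and the x axis of station, either way round below 0.06 rad), for 0.1 s.
3. the carrier is pressed against the depth stop with 3.5 to 18 N for 0.5 s (contact force between carrier and depth_stop between 3.5 and 18 N), for 0.5 s.
At the end, for the whole second after the job is handed in: Carrier at rest flat on the deck (tilt < 0.03 rad, tail < 2.5 mm up), square in the rails (< 0.04 rad), against the depth stop (home pin in by > 2.5 of 4 mm: gap < 1.5 mm); both boards down in their nests, within 7 mm of the nests' middles along each side (value of joint home_pin above 0.0025 m and z of carrier_tail in the frame of station below 0.0365 m and angle between carrier's own z axis and vertical below 0.03 rad and angle between the x axis of carrier and the x axis of station, either way round below 0.04 rad and linear speed of carrier below 0.01 m/s and x of pcb_1_mid in the frame of carrier_handle between 0.06 and 0.074 m and y of pcb_1_mid in the frame of carrier_handle between 0.012 and 0.026 m and z of each of pcb_1_mid, pcb_2_mid in the frame of carrier_handle below -0.01 m and x of pcb_2_mid in the frame of carrier_handle between 0.06 and 0.074 m and y of pcb_2_mid in the frame of carrier_handle between -0.026 and -0.012 m); the robot touches nothing.
It fails at once if the carrier is pushed against the depth stop with more than 20 N (contact force between carrier and depth_stop above 20 N).
It fails at once if the carrier is rammed or jammed: all its contact forces on the station (deck, step, rails, stop) add up to more than 40 N (contact force between carrier and station above 40 N).
It fails at once if the carrier is lifted clear: nose and tail both more than 6 mm above the deck (z of each of carrier_nose, carrier_tail in the frame of station above 0.04 m).
It fails at once if the carrier tips by more than 0.22 rad (angle between carrier's own z axis and vertical above 0.22 rad).
It fails at once if the multimeter, flux bottle or solder reel is moved by more than 15 mm (distance of any of multimeter_mid, flux_bottle_mid, solder_spool_mid from where it was at the start of the episode above 0.015 m).
It also fails if it takes over 70 s, if anything falls off the work surface, if the arm or the gripper's body presses on something with over 40 N, if the wrist force passes 120 N, or if a joint passes its speed limit or range.

## Working session

There is one attempt and no reset: what is moved stays moved. The work goes in short steps, each a Python script; the robot and the scene stay as the last script left them, time stands still between calls to the robot, and variables do not carry over. Pictures are saved under pics/ and viewed, and the job is handed in when it is done.

```bash
mkdir -p pics; ls
cat > h.py <<'E'
import numpy as np, cv2
from scipy.spatial.transform import Rotation as R
from workcell import ctrl, grip, planner, readout, capture, hand_in
def save(n,im): cv2.imwrite('pics/'+n+'.png',im[:,:,::-1])
E
python3 - <<'E'
from h import *
import pickle
s=readout.sense(); print(s)
d={n:capture(n) for n in("scene","top","wrist")}
pickle.dump((s,d),open('c0.pkl','wb'))
for n in d:
    print(n,d[n]['fx'],d[n]['fy'],d[n]['cx'],d[n]['cy'],d[n].keys()); print(d[n].get('cam_to_world',d[n].get('T_tool_cam')))
    save('a_'+n,cv2.resize(d[n]['pixels'],(800,600)))
E
```

```text
pics
{'time': 0.0, 'joint_positions': array([ 1.17950411,  0.42670386,  0.0738397 ,  1.60655206, -0.03410772,
        1.11078799, -0.06709929]), 'dq': array([ 0.00102272,  0.00199218, -0.0010582 , -0.00042647, -0.00143434,
       -0.00119597,  0.00063326]), 'joint_efforts': array([-7.05424245e-04, -9.35802913e+01,  3.66621226e+00, -4.54195404e+01,
       -4.88278235e-02,  1.99411169e-02,  7.61555043e-05]), 'tool_pos': array([ 0.16151028, -0.65497749,  0.20481829]), 'eef_rot': array([ 2.0932794 ,  0.25554966, -2.09373744]), 'contact_force': array([ 0.52899179,  0.57916842, -0.60697801]), 'wrist_torque': array([0.0217635 , 0.01811294, 0.01620908]), 'gripper_width': 1.0007523375138632}
scene 455.7072433954682 455.7072433954682 264.17306468795226 189.60938078433554 dict_keys(['pixels', 'range_z', 'fx', 'fy', 'cx', 'cy', 'cam_to_world'])
[[-0.8498369   0.30249044 -0.43159793  0.08424692]
 [-0.52675814 -0.51453624  0.67659317  0.3708231 ]
 [-0.01740981  0.80234157  0.59661118  0.63559448]
 [ 0.          0.          0.          1.        ]]
top 465.90487736699043 465.90487736699043 256.51663447528045 196.68509291633532 dict_keys(['pixels', 'range_z', 'fx', 'fy', 'cx', 'cy', 'cam_to_world'])
[[-0.01946005  0.99323199 -0.11450558  0.39015401]
 [-0.99979891 -0.01877705  0.00704041 -0.25646208]
 [ 0.00484268  0.11461956  0.99339766  0.97250157]
 [ 0.          0.          0.          1.        ]]
wrist 297.3186396354542 297.3186396354542 257.1928562797851 191.0875909744793 dict_keys(['pixels', 'range_z', 'fx', 'fy', 'cx', 'cy', 'T_tool_cam'])
[[-2.14714347e-04  2.45472678e-01 -9.69403486e-01 -1.79103033e-01]
 [ 9.99999921e-01  3.77039723e-04 -1.26017062e-04  7.19604597e-04]
 [ 3.34569876e-04 -9.69403436e-01 -2.45472739e-01 -7.08563363e-02]
 [ 0.00000000e+00  0.00000000e+00  0.00000000e+00  1.00000000e+00]]
```

View pics/a_scene.png

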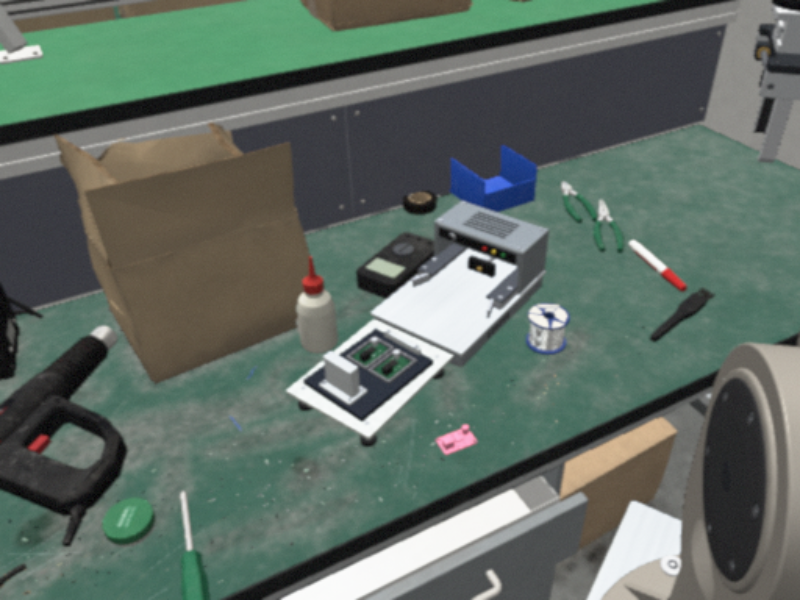

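View pics/a_top.png

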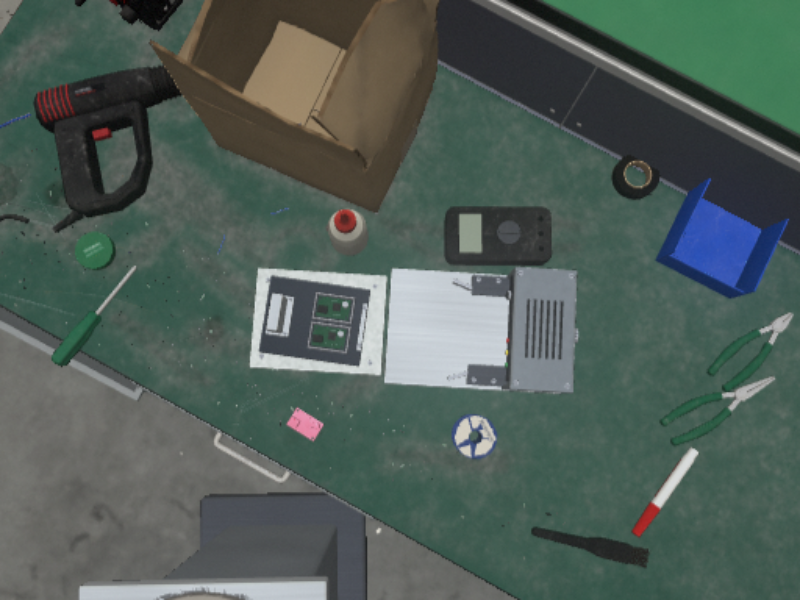

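View pics/a_wrist.png

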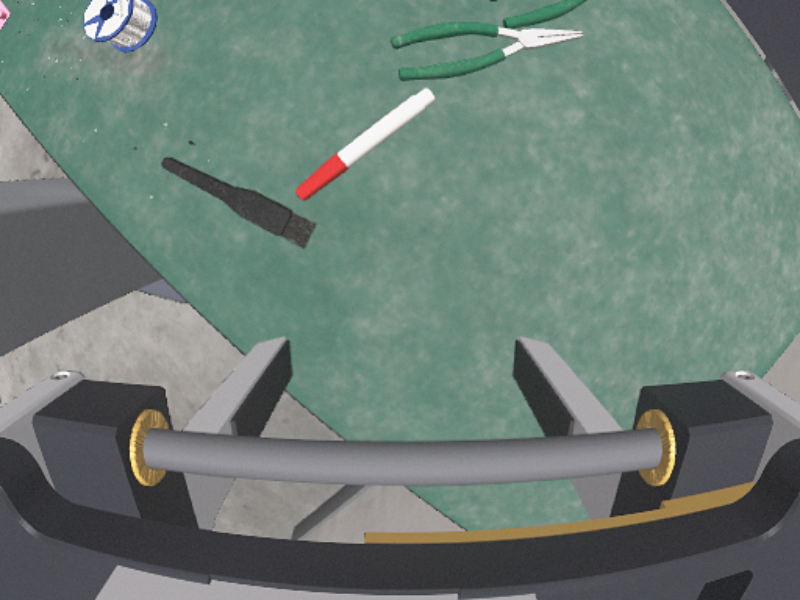

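The top view shows the carrier on the white shelf at about (315,320), the deck at (450,328), the bridge at (543,330), and the pink look-alike at (305,423), which I will leave alone. The sliding direction is roughly world -y. Next I'll measure with masks and depth.

```bash
cat >> h.py <<'E'
def cloud(c):
    v,u=np.mgrid[0:384,0:512]; z=c['range_z']
    P=np.stack([(u-c['cx'])/c['fx']*z,-(v-c['cy'])/c['fy']*z,-z],-1)
    T=c['cam_to_world']; return P@T[:3,:3].T+T[:3,3]
def plane(c,u,v,h):
    u=np.asarray(u,float);v=np.asarray(v,float);T=c['cam_to_world']
    d=np.stack([(u-c['cx'])/c['fx'],-(v-c['cy'])/c['fy'],-np.ones_like(u)],-1)@T[:3,:3].T
    return T[:3,3]+d*((h-T[2,3])/d[...,2])[...,None]
E
python3 - <<'E'
from h import *
import pickle
s,d=pickle.load(open('c0.pkl','rb')); c=d['top']
W=cloud(c); 
for n,(u,v) in dict(deck=(450,328),deck2=(400,300),deck3=(400,370),bridge=(520,290),shelf=(258,350),shelf2=(376,280),plate=(300,350),plate2=(290,285),handle=(280,313),pcb1=(333,305),pcb2=(330,338),bench=(420,430),bench2=(200,350),bump=(361,327)).items():
    u=int(u*.64);v=int(v*.64); print(n,W[v-1:v+2,u-1:u+2].reshape(-1,3).mean(0).round(4),c['pixels'][v,u])
im=c['pixels'][160:265,150:380]; save('b',cv2.resize(im,None,fx=3.4,fy=3.4,interpolation=cv2.INTER_CUBIC))
E
```

```text
deck [ 0.4719 -0.3262  0.0356] [197 204 210]
deck2 [ 0.5077 -0.2622  0.0358] [200 208 214]
deck3 [ 0.4189 -0.2605  0.0354] [194 201 207]
bridge [ 0.5093 -0.4046  0.1074] [130 138 146]
shelf [ 0.4466 -0.0777  0.0327] [163 170 170]
shelf2 [ 0.5356 -0.2301  0.0315] [203 208 206]
plate [ 0.4452 -0.1329  0.0392] [64 68 77]
plate2 [ 0.5149 -0.1344  0.1422] [66 71 80]
handle [ 0.4897 -0.113   0.0773] [80 83 83]
pcb1 [ 0.5025 -0.1757  0.0421] [59 67 65]
pcb2 [ 0.4602 -0.1714  0.0431] [62 65 64]
bench [ 0.3394 -0.2838  0.001 ] [69 95 85]
bench2 [0.45   0.0054 0.0005] [ 83 100  92]
bump [ 0.4729 -0.2118  0.0489] [195 203 209]
```

View pics/b.png

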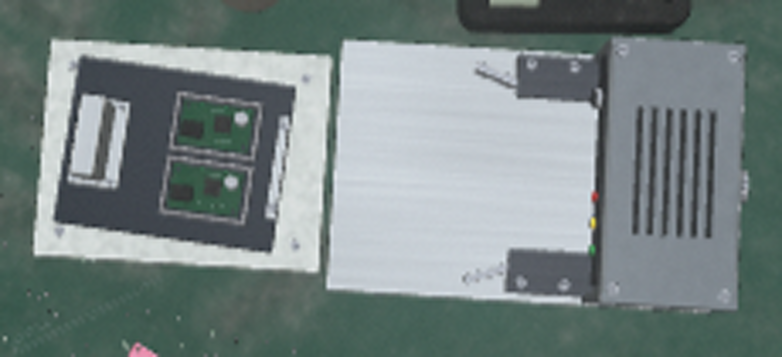

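```bash
cat > meas.py <<'E'
from h import *
def fitline(P):
    vx,vy,x,y=cv2.fitLine(P.astype(np.float32),cv2.DIST_HUBER,0,.01,.01).ravel(); return np.array([x,y]),np.array([vx,vy])
def measure(c,zs=0.030,verbose=True,dbg=None):
    im=cv2.cvtColor(c['pixels'],cv2.COLOR_RGB2GRAY).astype(float)
    def edge(p0,p1,half=5,n=40,pol=+1):
        # subpixel edge along the segment p0-p1: strongest gradient along the normal
        p0=np.array(p0,float);p1=np.array(p1,float);t=(p1-p0)/np.linalg.norm(p1-p0);nn=np.array([-t[1],t[0]])
        s=np.arange(-half,half+.01,.25);out=[]
        for a in np.linspace(0,1,n):
            q=p0+(p1-p0)*a+np.outer(s,nn)
            v=cv2.remap(im.astype(np.float32),q[:,0].astype(np.float32)[None],q[:,1].astype(np.float32)[None],cv2.INTER_LINEAR).ravel()
            g=np.gradient(cv2.GaussianBlur(v[None],(9,1),1.5).ravel())*pol
            i=g.argmax(); out.append(q[i])
        return np.array(out)
    return edge
if __name__=='__main__':
    import pickle
    s,d=pickle.load(open('c0.pkl','rb')); c=d['top']; e=measure(c)
    k=3.4; o=np.array([150,160])
    def E(a,b,h,pol,half=4):
        p=e(o+np.array(a)/k,o+np.array(b)/k,pol=pol,half=half); W=plane(c,p[:,0],p[:,1],h)[:,:2]; return fitline(W)
    def X(l,m):
        A=np.stack([l[1],-m[1]],1); t=np.linalg.solve(A,m[0]-l[0]); return l[0]+t[0]*l[1]
    ang=lambda l:np.degrees(np.arctan2(l[1][1],l[1][0]))%180
    zd=.034
    L=E((352,41),(500,48),zd,+1); Rr=E((335,291),(500,299),zd,-1); F=E((342,55),(329,280),zd,-1)
    print('deck ang',ang(L),ang(Rr),ang(F)); a=X(L,F);b=X(Rr,F); print(a,b,'width',np.linalg.norm(a-b),'mid',(a+b)/2)
    # bridge
    bl=E((620,40),(735,47),.106,+1);br=E((610,307),(730,310),.106,-1);bf=E((606,60),(598,240),.106,-1);bb=E((744,60),(738,290),.106,+1)
    print('bridge',ang(bl),ang(br),ang(bf),ang(bb)); q=[X(bl,bf),X(br,bf),X(br,bb),X(bl,bb)]; print(np.array(q).round(4))
    zs=.030
    sl=E((60,41),(320,55),zs,+1); sr=E((45,257),(310,271),zs,-1); sb=E((50,50),(36,245),zs,-1); sf=E((331,65),(320,262),zs,+1)
    q=np.array([X(sl,sb),X(sl,sf),X(sr,sf),X(sr,sb)]); print('shelf',ang(sl),ang(sr),ang(sb),ang(sf)); print(q.round(4),np.linalg.norm(q-np.roll(q,-1,0),axis=1),q.mean(0))
    zc=zs+.008
    cl=E((90,61),(285,87),zc,-1); cr=E((65,222),(262,252),zc,+1); cb=E((76,70),(57,210),zc,+1); cf=E((295,95),(290,118),zc,-1)
    cf=E((294,98),(274,244),zc,-1,2)
    q=np.array([X(cl,cb),X(cl,cf),X(cr,cf),X(cr,cb)]); print('carrier',ang(cl),ang(cr),ang(cb),ang(cf)); print(q.round(4),np.linalg.norm(q-np.roll(q,-1,0),axis=1),q.mean(0))
E
python3 meas.py
```

```text
deck ang 85.584496 85.29474 175.38469
[ 0.5509745  -0.25120923] [ 0.4024099  -0.23921607] width 0.14904788 mid [ 0.4766922  -0.24521264]
bridge 84.41383 85.09846 175.49747 175.31117
[[ 0.5387 -0.4003]
 [ 0.3916 -0.3887]
 [ 0.3852 -0.4633]
 [ 0.5314 -0.4753]]
shelf 85.46124 85.35544 175.34094 175.46948
[[ 0.5553 -0.0759]
 [ 0.5419 -0.2448]
 [ 0.4124 -0.2345]
 [ 0.4262 -0.0653]] [0.16943993 0.12983717 0.16973084 0.12952404] [ 0.48392805 -0.15511702]
carrier 80.78586 80.735176 170.90515 170.8106
[[ 0.5437 -0.0946]
 [ 0.5227 -0.2241]
 [ 0.4235 -0.2081]
 [ 0.4446 -0.0787]] [0.13122457 0.10043824 0.13105911 0.1003225 ] [ 0.48362416 -0.15135208]
```

The sizes check out: the deck measures 149 mm, the shelf 169.5 x 129.7 mm, the plate 131 x 100 mm, and the gap 5.5 mm. The carrier is yawed about -4.6° relative to the station. Next I'll compute the frames and check IK.

```bash
cat >> h.py <<'E'
SO=np.array([.4767,-.2452]); SA=np.radians(-94.6); ZS=.030; ZD=.034
def rotz(a): return R.from_euler('z',a)
def ori(yaw,pitch,flip):
    # tool x down, tool y along +-carrier x, pitch>0 raises the nose
    ex=np.array([0,0,-1.]); ey=np.array([1.,0,0])*(1 if not flip else -1); ez=np.cross(ex,ey)
    Rt=R.from_matrix(np.stack([ex,ey,ez],1)); return (rotz(yaw)*R.from_euler('y',-pitch)*Rt).as_rotvec()
def st2w(x,y,z=0):
    c,s=np.cos(SA),np.sin(SA); return np.array([SO[0]+c*x-s*y,SO[1]+s*x+c*y,z])
def w2st(p):
    c,s=np.cos(SA),np.sin(SA); d=np.asarray(p)[:2]-SO; return np.array([c*d[0]+s*d[1],-s*d[0]+c*d[1]])
def S():
    s=readout.sense(); return s
def rep(tag=''):
    s=S(); print(tag,'t',round(s['time'],2),'st',(w2st(s['tool_pos'])*1e3).round(1),'z',round(s['tool_pos'][2]*1e3,1),'F',s['contact_force'].round(1),'M',s['wrist_torque'].round(2),'g',round(s['gripper_width']*94,1)); return s
E
python3 - <<'E'
from h import *
import pickle
s,d=pickle.load(open('c0.pkl','rb')); c=d['top']; W=cloud(c)
print('cur R',R.from_rotvec(s['eef_rot']).as_matrix().round(2))
cm=np.array([.4836,-.1514]);ya=np.radians(-99.2); print('carrier st',w2st(cm))
h=cm-.045*np.array([np.cos(ya),np.sin(ya)]); print('handle',h,w2st(h))
# check handle by depth: points 20-25mm above plate
m=(W[...,2]>.07)&(W[...,2]<.092)&(abs(W[...,0]-.49)<.06)&(abs(W[...,1]+.107)<.05); P=W[m]; print(m.sum(),P.mean(0),P.min(0),P.max(0))
for u,v in((345,222),):
    u=int(u*.64);v=int(v*.64);print('bottle',W[v,u])
for f in(0,1):
  for nm,p,o in(('hi',[*h,.16],ori(ya,0,f)),('lo',[*h,.047],ori(ya,0,f)),('end',st2w(.06,0,.05),ori(SA,0,f)),('tilt',st2w(-.1,0,.05),ori(SA,.1,f))):
    q=planner.inverse_kinematics(p,o); print(f,nm,None if q is None else np.round(q,2))
E
```

```text
cur R [[-0.    0.24 -0.97]
 [ 0.   -0.97 -0.24]
 [-1.   -0.    0.  ]]
carrier st [-0.09405123 -0.00064488]
handle [ 0.49079465 -0.10697887] [-0.13890628  0.00296407]
198 [ 0.49034878 -0.10760437  0.08232194] [ 0.4679467  -0.11654658  0.07049879] [ 0.51261396 -0.09625417  0.08674696]
bottle [ 0.59337896 -0.19607589  0.11602099]
0 hi [ 0.39  0.22 -0.34  2.02  0.09  0.92 -1.73]
0 lo [ 0.3   0.37 -0.26  2.11  0.15  0.68 -1.78]
0 end [ 0.51  0.44 -0.06  1.99  0.04  0.72 -1.23]
0 tilt [ 0.31  0.37 -0.26  2.11  0.3   0.7  -1.82]
1 hi [ 0.71  0.27 -0.72  2.    0.21  0.95  1.3 ]
1 lo [ 0.64  0.44 -0.66  2.09  0.4   0.74  1.13]
1 end [ 0.92  0.5  -0.58  1.96  0.37  0.79  1.62]
1 tilt [ 0.62  0.42 -0.63  2.1   0.51  0.77  1.14]
```

Depth puts the handle at (0.490, -0.108), which agrees with the plate-based (0.491, -0.107). Its top is at 0.082, as expected. I'll move above it.

Run:
```python
from h import *
ya=np.radians(-99.2); h=[.4908,-.1072]
grip(.5,20)
s=S(); ctrl.move_linear([s['tool_pos'][0],s['tool_pos'][1],.30],max_speed=.3)
ctrl.reach([*h,.13],ori(ya,0,0)); rep()
c=capture('wrist'); save('w1',c['pixels']); c=capture('scene'); save('s1',c['pixels'][150:300,150:350].repeat(4,0).repeat(4,1))
```

```text
t 3.84 st [-138.     3.1] z 130.0 F [ 0.  -0.4 -0.2] M [0.05 0.01 0.04] g 47.5
```

View pics/w1.png

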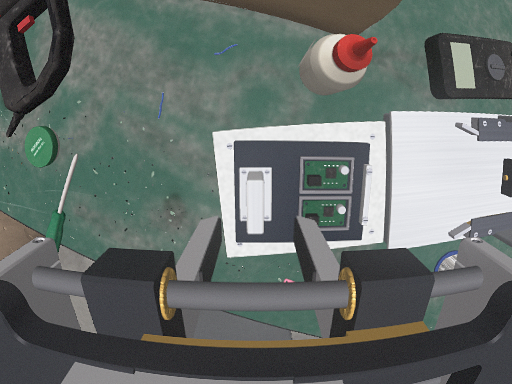

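View pics/s1.png

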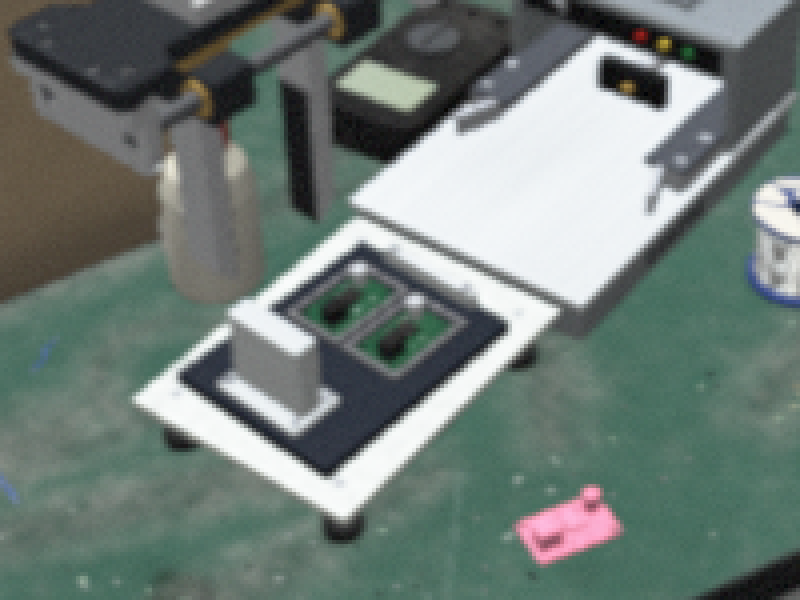

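In the wrist view the handle (257,200) lies midway between the fingers (about 215 and 300), square to them. I'll descend and pinch.

Run:
```python
from h import *
ya=np.radians(-99.2); h=[.4908,-.1072]
ctrl.move_linear([*h,.09],ori(ya,0,0),.15); rep()
ctrl.move_linear([*h,.048],ori(ya,0,0),.08); rep()
c=capture('wrist'); save('w2',c['pixels'])
grip(0.0,30); rep('closed')
c=capture('top'); save('t2',cv2.resize(c['pixels'][150:270,140:380],None,fx=3.3,fy=3.3))
```

```text
t 4.36 st [-138.7    2.8] z 90.0 F [0.5 0.4 1.5] M [0.05 0.05 0.  ] g 47.4
 t 5.03 st [-138.8    3.1] z 48.1 F [-0.4  0.4  0. ] M [ 0.01  0.01 -0.01] g 46.7
closed t 5.69 st [-138.8    3.1] z 48.1 F [-0.5  0.4  2.2] M [ 0.23  0.12 -0.04] g 14.1
```

View pics/t2.png

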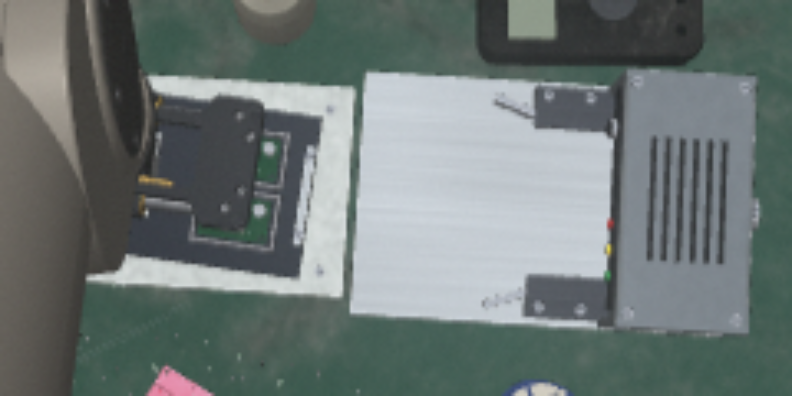

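The grip reads 14.1 mm, which is the handle's thickness. I'll raise the nose about the tail edge, then check it.

```bash
cat >> h.py <<'E'
def tail_pose(tx,ty,tz,yaw,pitch,hz=.018):
    """TCP pose for carrier tail (middle lower rear edge) at station tx,ty, world z tz"""
    p=st2w(tx,ty,tz)+(rotz(yaw)*R.from_euler('y',-pitch)).apply([.020,0,hz]); return p,ori(yaw,pitch,0)
def go(tx,ty,tz,yaw,pitch,v=.05,hz=.018):
    p,o=tail_pose(tx,ty,tz,yaw,pitch,hz); ctrl.move_linear(p,o,v)
E
python3 - <<'E'
from h import *
ya=np.radians(-99.2)
s=S(); h=w2st(s['tool_pos']); d=ya-SA; t=h-.020*np.array([np.cos(d),np.sin(d)]); print(t)
for p in (.03,.06,.1):
    go(t[0],t[1],.0303,ya,p,.01); rep(p)
c=capture('scene'); save('s3',c['pixels'][150:300,150:350].repeat(4,0).repeat(4,1))
E
```

```text
[-0.15870445  0.00468918]
0.03 t 6.0 st [-139.8    2.9] z 48.7 F [-1.2  0.5 -2. ] M [ 0.33 -0.07  0.04] g 13.8
0.06 t 6.25 st [-140.2    3. ] z 49.3 F [ 1.  -0.  -3.7] M [ 0.31 -0.02 -0.  ] g 13.9
0.1 t 6.51 st [-141.1    3.2] z 50.0 F [ 0.  -0.2 -3. ] M [ 0.35 -0.04 -0.01] g 13.5
```

View pics/s3.png

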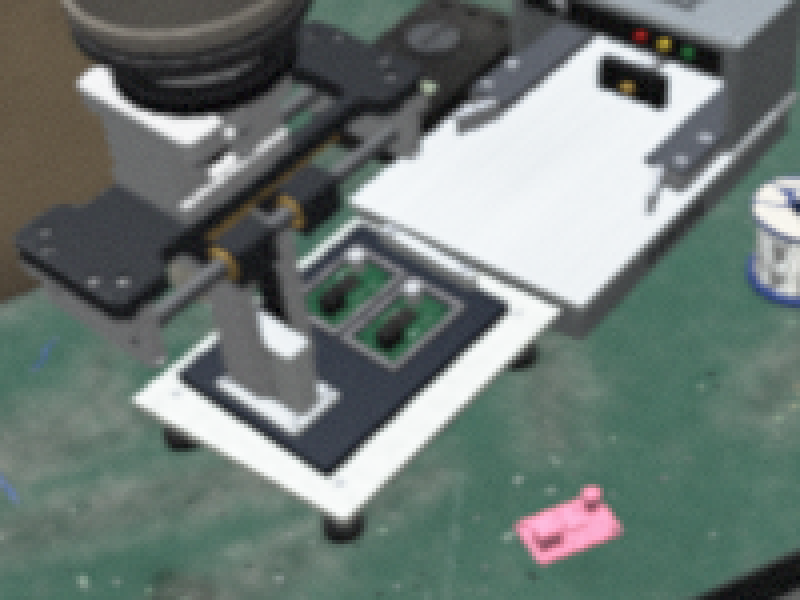

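```bash
cat >> h.py <<'E'
def tilt_check(c,hx,yaw,z0=None):
    """heights of plate along strips right of boards (carrier y=-44..-38)"""
    W=cloud(c); return W
E
python3 - <<'E'
from h import *
import pickle
s0,d0=pickle.load(open('c0.pkl','rb'))
ya=np.radians(-99.2); cm=np.array([.4836,-.1514])
c=capture('scene')
for cc in (d0['scene'],c):
    W=cloud(cc).reshape(-1,3); g=(rotz(-ya).apply(np.c_[W[:,:2]-cm,W[:,2]]))
    for x in(-.055,-.02,.01,.04,.055):
        m=(abs(g[:,0]-x)<.006)&(abs(g[:,1]+.043)<.004)&(g[:,2]<.08); print(x,m.sum(),np.median(g[m,2]).round(4),end=' | ')
    print()
E
```

```text
-0.055 20 0.0395 | -0.02 20 0.0396 | 0.01 20 0.0398 | 0.04 17 0.0402 | 0.055 19 0.0398 | 
-0.055 23 0.0406 | -0.02 21 0.045 | 0.01 22 0.0472 | 0.04 25 0.0497 | 0.055 28 0.0507 |
```

The scene depth gives a tilt of about 0.092 rad, with the nose about 12 mm up and the tail down. I'll slide forward and straighten the yaw.

Run:
```python
from h import *
go(-.150,.0035,.0303,np.radians(-97.5),.1,.05); rep()
go(-.1154,.0005,.0303,SA,.1,.05); rep()
for p in (.08,.06):
    go(-.1154,.0005,.0303,SA,p,.01); rep(p)
c=capture('scene'); save('s4',c['pixels'][150:300,150:350].repeat(4,0).repeat(4,1))
W=cloud(c).reshape(-1,3); 
c_,s_=np.cos(SA),np.sin(SA); D=W[:,:2]-SO; sx=c_*D[:,0]+s_*D[:,1]; sy=-s_*D[:,0]+c_*D[:,1]
for x in(-.10,-.08,-.05,-.03,-.01,.005,.03):
    m=(abs(sx-x)<.005)&(abs(sy+.043)<.004)&(W[:,2]<.08); print(x,m.sum(),np.median(W[m,2]).round(4),end=' | ')
c=capture('top'); save('t4',cv2.resize(c['pixels'][150:270,140:380],None,fx=3.3,fy=3.3))
```

```text
t 6.93 st [-131.4    2.4] z 50.2 F [ 0.4  0.8 -3.2] M [ 0.36 -0.01  0.03] g 13.8
 t 7.78 st [-97.6   0.5] z 50.2 F [-0.5  0.4 -4.4] M [ 0.42 -0.06 -0.04] g 14.2
0.08 t 8.03 st [-96.8   0.5] z 49.8 F [-0.6  0.4 -3.7] M [ 0.35 -0.03  0.03] g 13.6
0.06 t 8.28 st [-96.3   0.4] z 49.4 F [ 0.3 -0.4 -3.7] M [ 0.29 -0.04 -0.04] g 13.6
-0.1 17 0.0415 | -0.08 18 0.0422 | -0.05 16 0.0439 | -0.03 16 0.0452 | -0.01 14 0.0463 | 0.005 15 0.047 | 0.03 12 0.0356 |
```

View pics/t4.png

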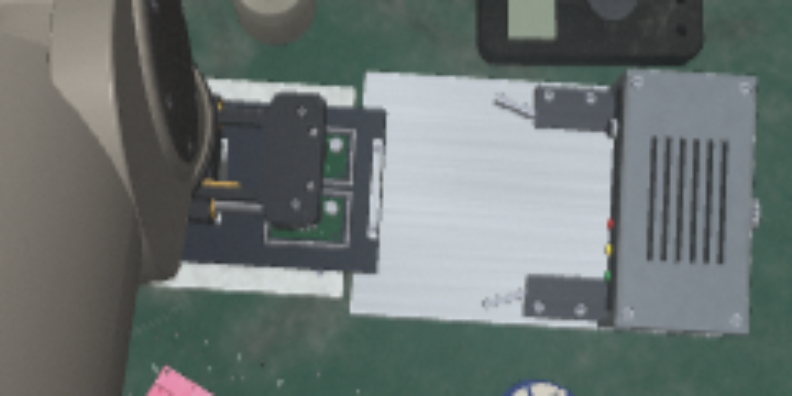

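View pics/s4.png

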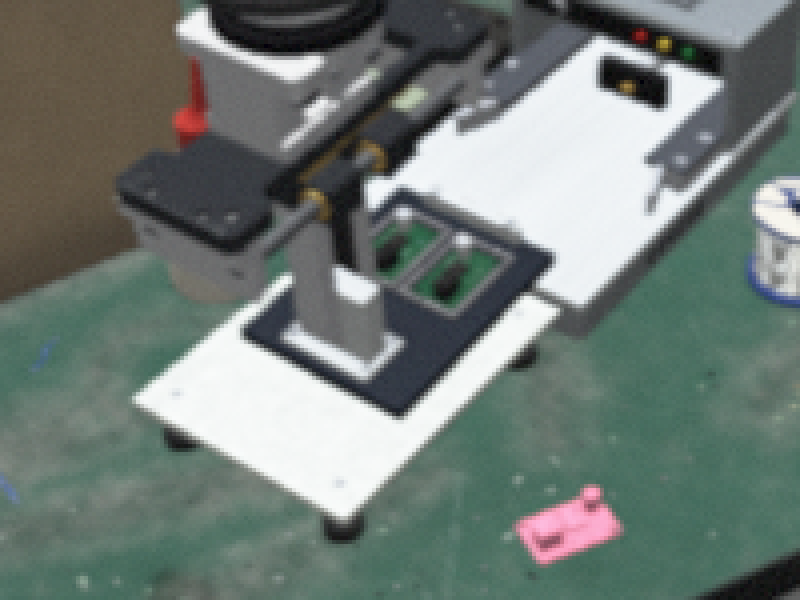

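The nose is over the deck, about 14 mm in, square, with both boards nested. I'll lower it and loosen the pinch so it rests on the deck and shelf.

Run:
```python
from h import *
for p,z in ((.05,.0302),(.042,.0301),(.038,.0298),(.036,.0296)):
    go(-.1154,.0005,z,SA,p,.008); s=rep(p)
ctrl.pause(.1); rep()
grip(.22,20); ctrl.pause(.4); rep('open')
def prof(c):
    W=cloud(c).reshape(-1,3); 
    c_,s_=np.cos(SA),np.sin(SA); D=W[:,:2]-SO; sx=c_*D[:,0]+s_*D[:,1]; sy=-s_*D[:,0]+c_*D[:,1]
    for x in(-.10,-.08,-.05,-.03,-.01,.005,.03):
        m=(abs(sx-x)<.005)&(abs(sy+.043)<.004)&(W[:,2]<.08); print(x,m.sum(),np.median(W[m,2]).round(4),end=' | ')
prof(capture('scene'))
c=capture('top'); save('t5',cv2.resize(c['pixels'][150:270,140:380],None,fx=3.3,fy=3.3))
```

```text
0.05 t 8.62 st [-96.2   0.5] z 49.2 F [ 0.2  0.3 -2.9] M [ 0.22 -0.04 -0.03] g 14.0
0.042 t 8.88 st [-96.1   0.5] z 48.9 F [-0.5 -0.3 -3.6] M [ 0.24 -0.02  0.02] g 13.6
0.038 t 9.12 st [-96.    0.6] z 48.8 F [-3.   0.9  4.8] M [ 0.44  0.53 -0.  ] g 13.9
0.036 t 9.38 st [-96.    0.6] z 48.7 F [-3.3  1.3 10.2] M [ 0.44  0.99 -0.05] g 13.8
 t 9.47 st [-96.    0.6] z 48.7 F [-4.7  0.5 10.2] M [0.43 0.95 0.01] g 14.2
open t 10.23 st [-96.    0.5] z 48.3 F [ 0.6  0.3 -0.7] M [ 0.04  0.02 -0.01] g 20.3
-0.1 14 0.0401 | -0.08 13 0.0418 | -0.05 15 0.0424 | -0.03 16 0.043 | -0.01 16 0.0437 | 0.005 17 0.0432 | 0.03 14 0.0356 |
```

View pics/t5.png

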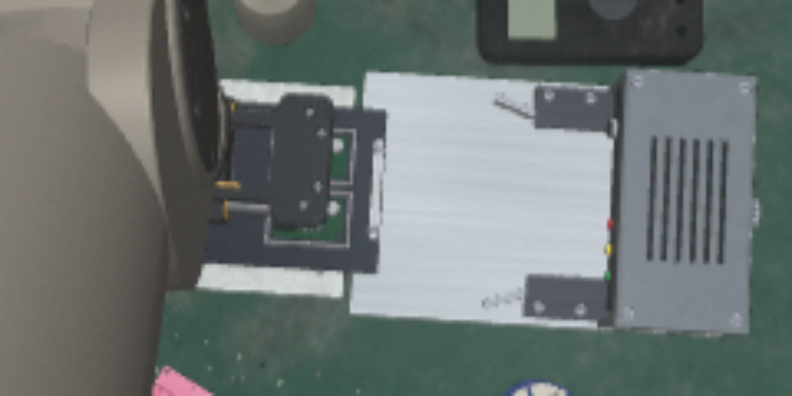

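It bridges freely: the profile slopes over the deck edge and no force acts on the hand. I'll re-pinch and carry the tail up gradually, so it lies down on the deck instead of dropping.

Run:
```python
from h import *
grip(0.0,25); rep('grip')
# constant-clearance path, underside ~1 mm above deck edge
go(-.1154,.0005,.0300,SA,.046,.01); rep()
go(-.090,.0005,.0308,SA,.048,.05); rep()
go(-.070,.0005,.0316,SA,.050,.05); rep()
go(-.052,.0005,.0325,SA,.050,.05); rep()
go(-.051,.0005,.0335,SA,.025,.01); rep()
go(-.050,.0005,.0347,SA,.002,.01); rep('flat')
def prof(c):
    W=cloud(c).reshape(-1,3); 
    c_,s_=np.cos(SA),np.sin(SA); D=W[:,:2]-SO; sx=c_*D[:,0]+s_*D[:,1]; sy=-s_*D[:,0]+c_*D[:,1]
    for x in(-.04,-.02,0,.02,.04,.06,.07,.1):
        m=(abs(sx-x)<.005)&(abs(sy+.043)<.004)&(W[:,2]<.08); print(x,m.sum(),np.median(W[m,2]).round(4),end=' | ')
prof(capture('scene'))
c=capture('top'); save('t6',cv2.resize(c['pixels'][150:270,140:380],None,fx=3.3,fy=3.3))
```

```text
grip t 10.61 st [-96.1   0.5] z 48.3 F [ 0.6  0.8 -0.1] M [ 0.22  0.01 -0.01] g 13.9
 t 10.86 st [-96.5   0.3] z 48.8 F [ 0.2  0.4 -3.6] M [ 0.25 -0.01 -0.02] g 13.8
 t 11.52 st [-70.8   0.4] z 49.7 F [ 0.1 -0.3 -2.7] M [ 0.27  0.01 -0.01] g 13.8
 t 12.07 st [-50.8   0.5] z 50.6 F [ 0.5 -0.5 -3.6] M [0.21 0.02 0.01] g 13.9
 t 12.57 st [-32.7   0.4] z 51.5 F [-0.6  0.  -4.2] M [ 0.29  0.06 -0.01] g 13.5
 t 12.88 st [-31.3   0.5] z 52.0 F [-0.6  0.1 -3.3] M [ 0.22 -0.03  0.01] g 13.6
flat t 13.19 st [-29.9   0.4] z 52.7 F [-0.  -0.1 -3.1] M [0.17 0.05 0.02] g 13.9
-0.04 13 0.0454 | -0.02 16 0.0448 | 0 18 0.0439 | 0.02 14 0.045 | 0.04 9 0.0452 | 0.06 11 0.0444 | 0.07 11 0.0459 | 0.1 10 0.0371 |
```

View pics/t6.png

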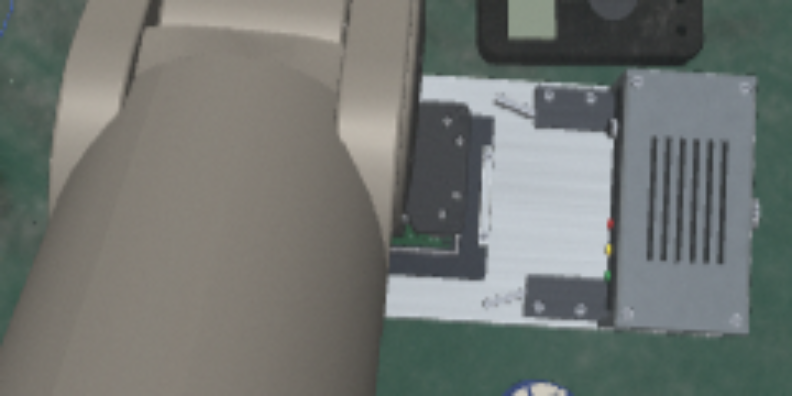

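Run:
```python
from h import *
go(-.042,.0005,.0347,SA,.0,.03); rep()
go(-.042,.0005,.0341,SA,.0,.01); rep()
go(-.042,.0005,.0338,SA,.0,.01); rep()
c=capture('top'); im=c['pixels'][170:255,260:345]; save('t7',cv2.resize(im,None,fx=7,fy=7,interpolation=cv2.INTER_CUBIC))
import pickle; pickle.dump(c,open('c7.pkl','wb'))
```

```text
t 13.71 st [-21.8   0.4] z 52.7 F [-0.3 -0.7 -2.7] M [ 0.2  -0.01  0.03] g 13.8
 t 13.96 st [-22.1   0.5] z 52.1 F [ 0.   0.7 -2.6] M [ 0.16 -0.05 -0.02] g 13.9
 t 14.21 st [-22.    0.5] z 51.8 F [ 0.6 -0.6 -3.8] M [ 0.15 -0.07 -0.  ] g 13.8
```

View pics/t7.png

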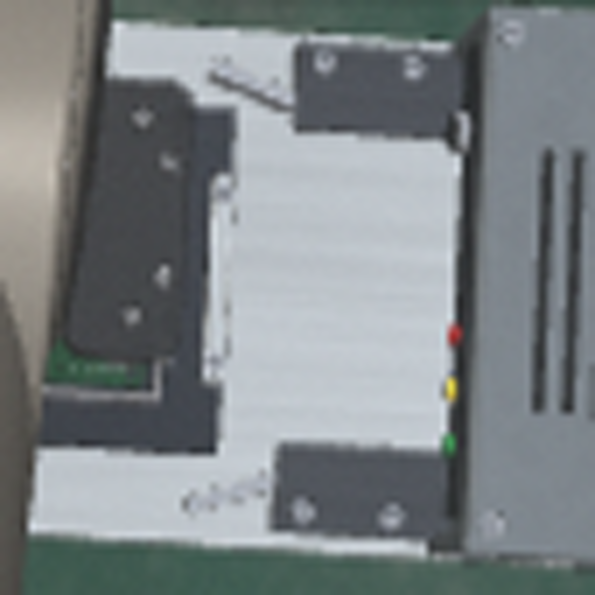

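Run:
```python
from h import *
import pickle
c=pickle.load(open('c7.pkl','rb'))
for n,u,v,h in(('pl',236,108,.0425),('pr',217,454,.0425),('lip l',296,131,.05),('lip r',275,443,.05),('bump l',222,175,.051),('bump r',209,382,.051)):
    p=plane(c,260+u/7-.43,170+v/7-.43,h); print(n,(w2st(p)*1e3).round(1))
```

```text
pl [88.7 50.2]
pr [ 88.4 -49.3]
lip l [105.6  43.6]
lip r [104.1 -45.5]
bump l [85.1 29.5]
bump r [ 84.5 -29.5]
```

The carrier is square at y≈+0.4 with its nose at 88 mm, and the lead-ins cover the remaining 1 mm of uncertainty. Before pushing, I'll locate the stop pad face (black block, brass pin) in the first scene picture.

Run:
```python
from h import *
import pickle
s,d=pickle.load(open('c0.pkl','rb')); c=d['scene']
im=c['pixels'][150:200,270:350]; save('pad',cv2.resize(im,None,fx=9,fy=9,interpolation=cv2.INTER_NEAREST))
W=cloud(c)
for v in range(166,176):
    print(v,[tuple((w2st(W[v,u])*1e3).round(0).astype(int))+(int(W[v,u,2]*1e3),) for u in range(298,322,4)])
```

```text
166 [(np.int64(182), np.int64(36), 35), (np.int64(162), np.int64(13), 55), (np.int64(163), np.int64(3), 58), (np.int64(170), np.int64(-3), 57), (np.int64(185), np.int64(-5), 49), (np.int64(208), np.int64(-3), 36)]
167 [(np.int64(178), np.int64(34), 35), (np.int64(162), np.int64(13), 52), (np.int64(161), np.int64(2), 57), (np.int64(167), np.int64(-5), 57), (np.int64(182), np.int64(-7), 49), (np.int64(206), np.int64(-4), 35)]
168 [(np.int64(176), np.int64(32), 35), (np.int64(162), np.int64(13), 50), (np.int64(164), np.int64(4), 52), (np.int64(163), np.int64(-8), 57), (np.int64(168), np.int64(-15), 57), (np.int64(200), np.int64(-8), 37)]
169 [(np.int64(172), np.int64(30), 35), (np.int64(163), np.int64(14), 46), (np.int64(162), np.int64(2), 51), (np.int64(162), np.int64(-8), 55), (np.int64(165), np.int64(-17), 57), (np.int64(196), np.int64(-10), 37)]
170 [(np.int64(167), np.int64(27), 36), (np.int64(160), np.int64(12), 45), (np.int64(161), np.int64(2), 49), (np.int64(162), np.int64(-8), 53), (np.int64(161), np.int64(-19), 57), (np.int64(192), np.int64(-12), 37)]
171 [(np.int64(163), np.i
[... 356 characters left out ...]
nt64(-19), 51), (np.int64(187), np.int64(-15), 35)]
173 [(np.int64(156), np.int64(19), 37), (np.int64(163), np.int64(13), 35), (np.int64(158), np.int64(0), 43), (np.int64(161), np.int64(-10), 45), (np.int64(163), np.int64(-18), 47), (np.int64(185), np.int64(-17), 34)]
174 [(np.int64(153), np.int64(18), 36), (np.int64(160), np.int64(11), 35), (np.int64(164), np.int64(3), 35), (np.int64(160), np.int64(-10), 43), (np.int64(162), np.int64(-19), 46), (np.int64(180), np.int64(-20), 36)]
175 [(np.int64(149), np.int64(15), 36), (np.int64(157), np.int64(9), 35), (np.int64(162), np.int64(2), 34), (np.int64(162), np.int64(-9), 39), (np.int64(159), np.int64(-21), 45), (np.int64(177), np.int64(-22), 35)]
```

View pics/pad.png

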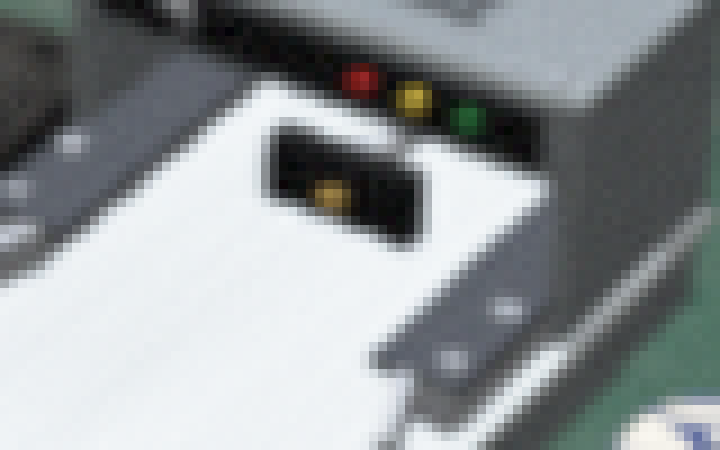

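The pad's front points sit at station x≈162 ± 2 mm (160–164). I'll let it rest on the deck and push on from behind the handle with loosely straddling fingers, watching the forces.

```bash
cat >> h.py <<'E'
EX=np.array([np.cos(SA),np.sin(SA),0]); EY=np.array([-np.sin(SA),np.cos(SA),0])
def F(n=1):
    f=np.mean([readout.sense()['contact_force'] for _ in range(n)],0); return np.array([f@EX,f@EY,f[2]])
PT=.02
def tcp(x,y,z,v=.02): ctrl.move_linear(st2w(x,y,z),ori(SA,PT,0),v)
E
python3 - <<'E'
from h import *
grip(.185,40); rep('rel')
tcp(-.022,.0003,.050,.02); rep(); print(F())
for x in np.arange(-.017,.0125,.004):
    tcp(x,.0003,.050,.03); f=F(); s=S(); print(round(s['time'],2),round(x*1e3,1),(w2st(s['tool_pos'])*1e3).round(1),f.round(1),round(s['gripper_width']*94,1))
    if f[0]<-14 or abs(f[1])>10: print('STOP');break
c=capture('top'); im=c['pixels'][170:255,260:345]; save('t8',cv2.resize(im,None,fx=7,fy=7,interpolation=cv2.INTER_CUBIC))
c=capture('scene'); save('s8',c['pixels'][130:280,190:390].repeat(4,0).repeat(4,1))
E
```

```text
rel t 14.56 st [-21.9   0.7] z 52.0 F [-0.3  0.5  0.7] M [0.07 0.02 0.04] g 17.3
 t 14.81 st [-22.4   0.4] z 50.0 F [ 0.8  0.6 -0.5] M [-0.03 -0.02  0.02] g 17.3
[-0.61438383  0.74448261 -0.47444515]
15.12 -17.0 [-16.5   0.3] [ 0.2  0.  -0.5] 17.1
15.41 -13.0 [-12.7   0.3] [-0.5 -0.   0. ] 17.5
15.69 -9.0 [-8.7  0.3] [ 0.1  0.3 -0.5] 17.5
15.97 -5.0 [-4.7  0.2] [-0.6  0.7 -0.5] 17.7
16.26 -1.0 [-0.7  0.3] [ 0.6 -0.2  0.8] 17.3
16.54 3.0 [3.4 0.3] [-0.6  0.7 -0.4] 17.7
16.82 7.0 [7.3 0.3] [-0.8 -0.2 -0.1] 17.4
17.11 11.0 [11.2  0.3] [-0.2  0.2  0.2] 17.7
```

View pics/t8.png

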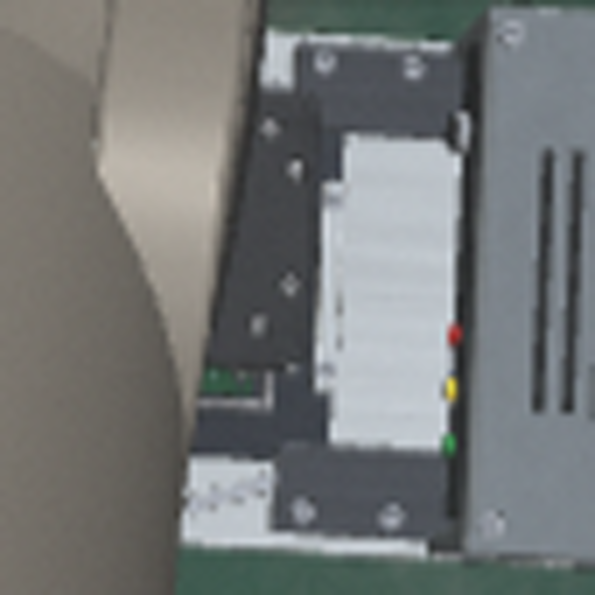

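View pics/s8.png

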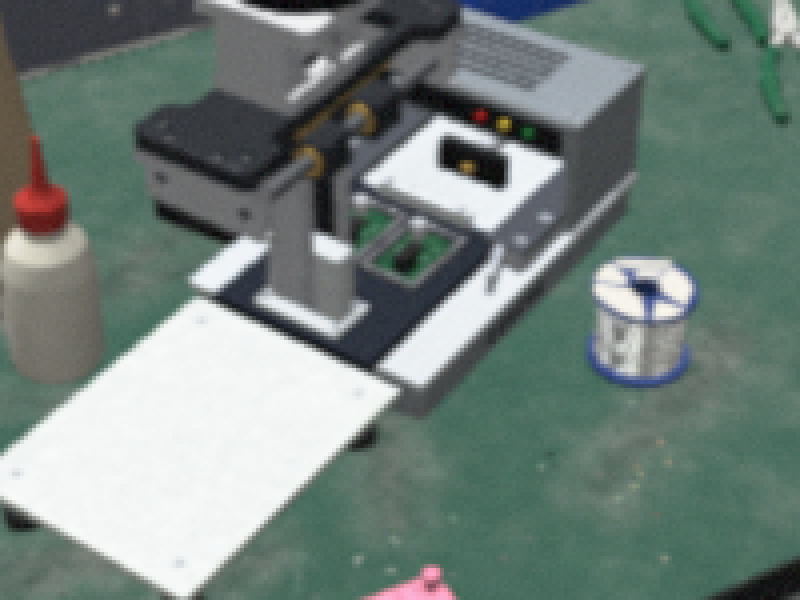

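The nose is between the rails, under the lips and square, at x≈119. I'll continue at 2 mm steps.

Run:
```python
from h import *
for x in np.arange(.013,.0425,.002):
    tcp(x,.0003,.050,.03); f=F(4); s=S(); print(round(s['time'],2),round(x*1e3,1),(w2st(s['tool_pos'])*1e3).round(1),f.round(1),round(s['gripper_width']*94,1))
    if f[0]<-14 or abs(f[1])>10: print('STOP');break
c=capture('top'); im=c['pixels'][170:255,260:345]; save('t9',cv2.resize(im,None,fx=7,fy=7,interpolation=cv2.INTER_CUBIC))
```

```text
17.46 13.0 [12.8  0.3] [-3.2 -0.7  1.1] 17.4
17.71 15.0 [14.8  0.4] [-5.   0.3  0.9] 17.2
17.96 17.0 [16.9  0.3] [-5.1 -1.7  1.3] 17.2
18.21 19.0 [19.   0.2] [-3.6  0.2  2.3] 17.3
18.46 21.0 [21.   0.2] [-5.1 -0.7  1.8] 17.6
18.71 23.0 [23.   0.2] [-4.6 -0.2  1.6] 17.6
18.96 25.0 [25.   0.3] [-3.2 -0.9  1.8] 17.7
19.21 27.0 [27.   0.2] [-4.1 -0.3  1.4] 17.4
19.46 29.0 [29.   0.3] [-5.  -0.9  2.2] 17.7
19.71 31.0 [31.   0.3] [-5.4 -1.   2. ] 17.3
19.96 33.0 [33.   0.3] [-5.1 -1.5  2.4] 17.6
20.21 35.0 [35.   0.2] [-4.7 -1.1  2.8] 17.5
20.46 37.0 [37.   0.2] [-4.5 -0.8  2.9] 17.9
20.71 39.0 [38.9  0.2] [-5.7 -0.6  2.6] 16.9
20.96 41.0 [41.   0.2] [-5.6 -1.8  2.7] 17.4
```

View pics/t9.png

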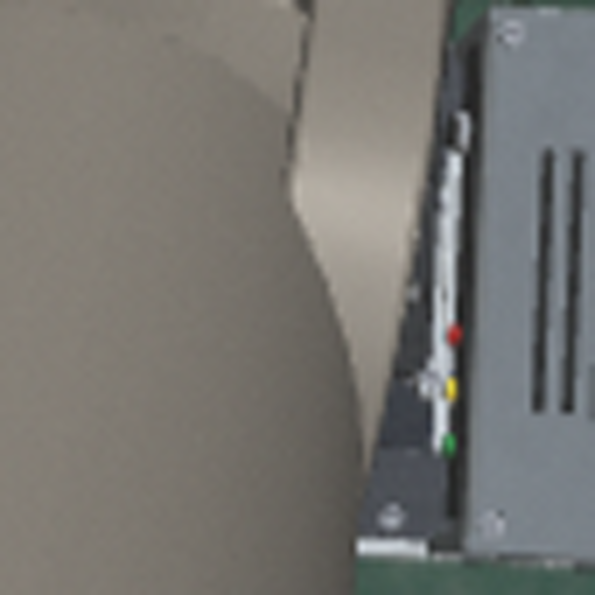

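The sliding force is a steady 5 N or so, with the nose at about 149 mm. Now I'll approach in fine steps to feel the pad.

Run:
```python
from h import *
x=.041
while x<.047: x+=.001; tcp(x,.0002,.050,.03)
f=F(4); print(f.round(1)); base=[]; last=0
while x<.075:
    a=-f[0]
    x+=.0001 if a>8 else .0002
    tcp(x,.0002,.050,.03); f=F(4); s=S(); a=-f[0]
    if a<8: base.append(a)
    if a>7 or int(x*1e4+.5)%10==0: print(round(s['time'],2),round(x*1e3,2),(w2st(s['tool_pos'])*1e3).round(2)[0],f.round(1),round(s['gripper_width']*94,1))
    if a>13.5 or s['time']>50: break
    if abs(f[1])>10: print('lat');break
print('base',np.mean(base[-15:]))
```

```text
[-6.1 -0.3  2.7]
23.01 47.4 46.99 [-7.4 -1.7  3.9] 17.4
23.76 48.0 47.61 [-7.1 -1.2  3.4] 17.6
24.01 48.2 47.79 [-7.  -1.   3.7] 17.0
25.01 49.0 48.57 [-6.6 -1.3  2.7] 17.5
25.26 49.2 48.77 [-7.5 -1.3  3.5] 17.4
25.76 49.6 49.17 [-7.2 -1.1  2.6] 17.3
26.26 50.0 49.52 [-7.1 -1.3  2.7] 17.5
26.76 50.4 49.89 [-7.8 -1.9  3.5] 17.4
27.51 51.0 50.49 [-7.2  0.3  2.8] 17.6
27.76 51.2 50.67 [-7.6 -1.1  3.2] 17.5
28.01 51.4 50.85 [-8.  -1.3  3.8] 17.5
28.26 51.5 50.95 [-7.5 -1.2  3.7] 17.6
28.51 51.7 51.16 [-8.6 -0.9  3.1] 17.2
28.76 51.8 51.26 [-7.7 -1.5  3.7] 17.5
29.01 52.0 51.47 [-7.4 -0.8  3.4] 17.2
29.26 52.2 51.63 [-8.4 -0.1  3. ] 17.4
29.51 52.3 51.73 [-9.1 -1.6  4.2] 18.0
29.76 52.4 51.81 [-8.3 -2.   4.1] 17.4
30.01 52.5 51.9 [-7.5 -0.6  3.9] 17.8
30.26 52.7 52.16 [-7.6 -1.4  3.3] 17.7
30.51 52.9 52.33 [-7.1 -1.5  3.5] 17.5
31.01 53.3 52.7 [-8.  -1.9  3.6] 17.6
31.26 53.5 52.91 [-8.2  0.   3.3] 17.4
31.51 53.6 53.03 [-7.7 -1.7  4. ] 17.4
31.76 53.8 53.2 [-7.  -1.9  3.6] 17.3
32.01 54.0 53.39 [-7.5 -1.7  4.1] 17.5
32.26 54.2 53.61 [-7.6 -1.1  3.4] 17.5
32.51 54.4 53.66 [-7.5 -1.6  3.9] 17.1
32.76 54.6 53.69 [-10.3  -0.9   5. ] 17.5
33.01 54.7 53.72 [-10.7  -1.7   5.2] 17.6
33.26 54.8 53.7 [-10.3  -1.8   5.3] 17.5
33.51 54.9 53.72 [-11.1  -1.8   5.7] 17.4
33.76 55.0 53.71 [-11.5  -1.6   5.8] 18.1
34.01 55.1 53.74 [-11.7  -2.1   5.7] 17.3
34.26 55.2 53.74 [-11.9  -1.9   6.3] 18.0
34.51 55.3 53.76 [-13.3  -1.9   5.5] 17.6
34.76 55.4 53.79 [-13.3  -2.9   6.7] 18.0
35.01 55.5 53.76 [-13.4  -2.7   7.4] 17.2
35.26 55.6 53.77 [-15.5  -2.    7.4] 17.6
base 7.4608629654755845
```

The pad is felt: the position has stopped at 53.7 and the force is rising at about 6 N/mm over a 7.5 N sliding base. I'll press to about 17.5 N and hold.

Run:
```python
from h import *
x=.0556
for _ in range(6):
    if -F(4)[0]>16.9: break
    x+=.0001; tcp(x,.0002,.050,.03); print(round(x*1e3,2),F(4).round(1))
for _ in range(6):
    ctrl.pause(.2); f=F(4); print('hold',f.round(1),round(S()['time'],2))
    if -f[0]>20: x-=.0004; tcp(x,.0002,.050)
# unload
for xx in (.0550,.0545,.0538,.0528):
    tcp(xx,.0002,.050,.02); print(xx,F(4).round(1))
rep()
```

```text
55.7 [-14.1  -2.    8.2]
55.8 [-15.   -2.6   7.5]
55.9 [-15.8  -3.3   8.9]
56.0 [-16.1  -2.4   8.8]
56.1 [-17.6  -3.7   8.9]
hold [-17.   -2.8   8.1] 36.71
hold [-17.   -2.4   8.6] 36.91
hold [-15.7  -2.6   8.9] 37.11
hold [-16.5  -1.9   8.8] 37.31
hold [-17.3  -2.5   8.3] 37.51
hold [-16.8  -2.7   8.7] 37.71
0.055 [-11.7  -2.5   5.7]
0.0545 [-8.6 -1.5  3.2]
0.0538 [-4.8 -1.2  2.8]
0.0528 [0.5 0.2 0.2]
 t 38.71 st [53.4  0.2] z 50.0 F [ 0.1 -0.5  0.2] M [ 0.11 -0.04  0.02] g 17.3
```

Run:
```python
from h import *
tcp(.0523,.0002,.050,.02); print(F(4).round(1))
grip(.45,20); print(F(4).round(1))
tcp(.0523,.0002,.10,.08); print(F(4).round(1))
tcp(.0523,.0002,.26,.2)
s=S(); q=np.array(s['joint_positions']); q[0]+=.9; 
ctrl.move_linear(st2w(-.12,-.02,.30),ori(SA,0,0),.2); rep()
import pickle
d={n:capture(n) for n in('scene','top','wrist')}; pickle.dump(d,open('c9.pkl','wb'))
save('s10',d['scene']['pixels'][110:260,220:420].repeat(4,0).repeat(4,1)); c=d['top']
save('t10',cv2.resize(c['pixels'][150:270,200:400],None,fx=4,fy=4)); save('w10',d['wrist']['pixels'])
```

```text
[-0.1 -0.2  1. ]
[-0.4 -0.6 -1.1]
[ 0.2  1.6 -0.2]
 t 42.32 st [-119.   -20.1] z 299.6 F [ 0.   0.1 -0.1] M [ 0.05  0.04 -0.  ] g 42.6
```

View pics/t10.png

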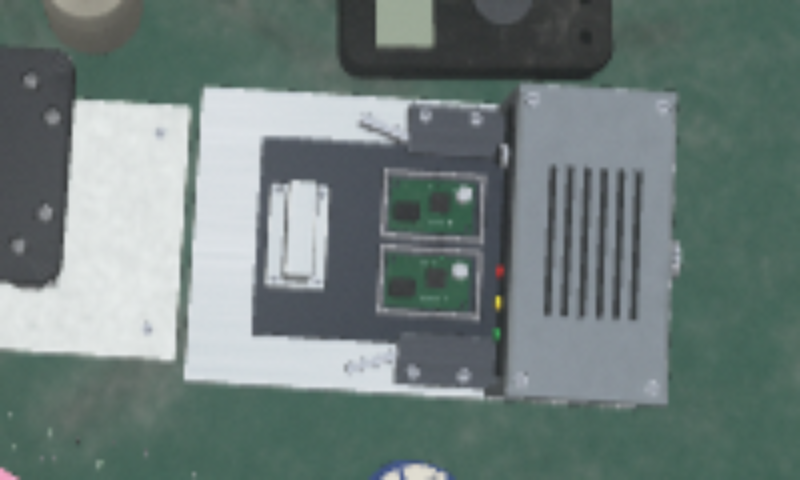

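View pics/s10.png

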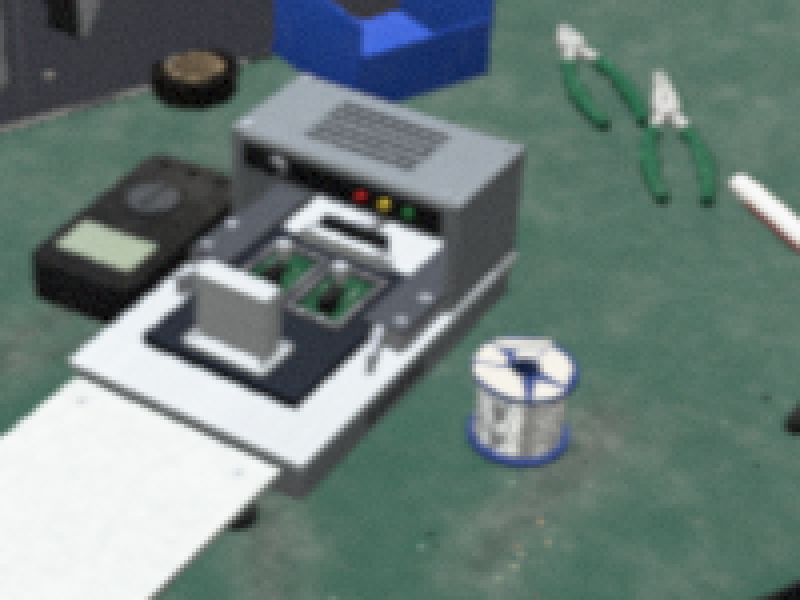

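The carrier sits in the rails with its nose under the bridge and both boards in their nests; the hand is clear. One numeric check of the tail edge, yaw and height before handing in.

Run:
```python
from h import *
from meas import measure,fitline
import pickle
c=pickle.load(open('c9.pkl','rb'))['top']; e=measure(c)
o=np.array([200,150])
def L(a,b,pol):
    p=e(o+np.array(a)/4-.4,o+np.array(b)/4-.4,pol=pol,half=4); P=plane(c,p[:,0],p[:,1],.042); return fitline(np.array([w2st(q) for q in P]))
t=L((262,145),(254,328),+1); l=L((270,139),(380,144),-1); print('tail',t[0]*1e3,'yaw(tail)',np.degrees(np.arctan2(-t[1][0],t[1][1])),'side',l[0]*1e3,np.degrees(np.arctan2(l[1][1],l[1][0])))
W=cloud(c)
for u,v in((262,300),(262,160),(345,160),(345,300),(365,220),(230,120),(220,370)):
    uu,vv=int(200+u/4),int(150+v/4); print((u,v),W[vv-1:vv+2,uu-1:uu+2,2].mean().round(4))
```

```text
tail [31.860985  -9.1929655] yaw(tail) -179.82573 side [64.518875 50.102154] 0.24305254
(262, 300) 0.0424
(262, 160) 0.0395
(345, 160) 0.0428
(345, 300) 0.0428
(365, 220) 0.0426
(230, 120) 0.0351
(220, 370) 0.034
```

Run:
```python
from h import *
rep(); print(hand_in())
```

```text
t 42.47 st [-119.1  -20.1] z 299.6 F [-0.4  0.  -0.3] M [ 0.06  0.02 -0.06] g 42.6
the job is handed in; nothing more can be done
None
```

The carrier stands against the depth stop under the bridge, flat and square in the rails, and the job was handed in at about 42 s of the 70 s allowed. The hand-in reports no verdict, so what follows is what I measured.

- **Onto the deck:** I pinched the handle and raised only the nose, by about 0.09 rad. I set it over the deck edge and let go, so the carrier rested on both shelf and deck. I then re-pinched it and laid it down flat on the deck.
- **Pressing home:** I slid it between the rails with loosely straddling fingers at 5–7.5 N. The pad was felt with the nose at station x≈162 mm. I held about 17 N in total, roughly 9.5 N over the sliding force, for just over a second, then unloaded, opened the fingers and withdrew.
- **Last checks:**
  - The tail edge at 31.9 mm puts the nose at 161.9 mm, which agrees with the point where I felt the pad.
  - The yaw is about 0.2°, and the plate top reads about 8 mm above the deck.
  - Both boards look seated in their nests in the last top and scene pictures.
  - The hand is clear, with no contact force, and I saw no sign of a bystander having moved.
- **Disagreements:**
  - The rail lips appeared about 1 mm to the right of my station frame, and the pad up to 3 mm; this is about the calibration error. The lead-ins and rails took it up.
  - One depth sample at the rear left corner of the plate read 3 mm low, which I put down to mixed pixels at its edge.
  - I could not read the home pin's travel directly; it is inferred from the push and the tail position.

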